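# Inspect a drilled blank through the jig's guide bush with a borescope

## Robot

A 6-joint arm with a two-finger parallel gripper is mounted at the origin on a cart in front of the work surface, level with it; the furniture and walls round the work are solid. World frame = base frame: x ahead of the robot, y to its left, z up, the work surface at z = 0. Lengths are in m, angles in rad, forces in N, time in s.
With the tool pointing down it reaches from about 0.3 to 0.775 m from the base axis. Payload 14.6 kg.
Tool frame: the origin (TCP) lies on the centre line of the jaws, within the pads' length; the fingertips stand 19 mm ahead of it and the grasp point (between the pads) is the TCP; z points along the fingers, y is the direction in which the jaws open and shut (so a half turn about z gives the same grasp; the last joint's range is limited). The gripper opens to 94 mm and grips with 3 to 60 N. Pads are 16 mm wide; open, the fingers measure 119 mm over their backs; the gripper's body (75 mm by 177 mm) begins 78 mm behind the grasp point.
Start: joints at [-1.316, 0.3, 1.521, -0, 1.321, -0.067], TCP at [0.174, -0.522, 0.224] pointing down, gripper open.
Joint ranges: [-3.03, 3.03], [-0.79, 2.21], [0.23, 2.52], [-1.04, 4.18], [0, 3.07], [-2.55, 2.55]. Speed limits (rad/s): [2.22, 2.22, 2.57, 3.14, 3.14, 3.14].

## Interface

Orientations are given as [roll, pitch, yaw] about the fixed x, y, z axes, in that order (R = Rz(yaw) Ry(pitch) Rx(roll)).
In Python, from station import ctrl gives the robot as it stands. The module is installed in compiled form; this text tells all that it offers.
- The arm moves only by the shell command python3 -m creep 'ROWS' [FORCE]. ROWS is a JSON object of lists of equal length, an entry for each row: "translation": the shift along the world's x, y, z in mm, a list of three; "yaw": the turn about the world's z in rad; "gripper": the closure in counts, from 0 (fully open) to 255 (shut). A call has 1 to 5 rows; each row is the pose to reach, as a shift and turn from the pose measured when the call began; what a row does not reach only later rows make up. A row lasts 1/12 s, in which the tool goes at most 41.7 mm and 7.16 degrees, less where a joint would pass 70% of its speed; a pose out of reach is approached as far as the arm can. A call with a gripper value outside its range is refused whole. The fingers move at their own pace and stop on an object; FORCE is the grip in N (left out, the last holds). Time passes only in rows, so rows that repeat a pose let the fingers close. It gives the time, the measured TCP pose, the force and the opening at its end, in the units of the state.
- ctrl.get_obs(): the state, without advancing time (a new reading comes with each control period).
- ctrl.camera(name): name is "scene" or "top" or "wrist"; returns a dict with "pixels" (400x640x3 uint8, red, green, blue), "depth" (400x640 float32, m along the optical axis (not along the pixel's ray), 0 where there is no reading), "fx", "fy", "cx", "cy" (pixels), "R" (3x3) and "t" (3): a world point X has camera coordinates R X + t; the wrist camera has in their place "tool_from_camera" (4x4, takes a point from camera to tool coordinates, whose origin is the TCP and whose axes are the flange's). Camera axes: x right, y down, z forward; pixel columns grow to the right and rows downward; lengths in m; the calibration is good to about 2 mm. A picture is of the moment at which its call begins: read the wrist's pose just before it.
- ctrl.hand_in(): hands the job in, once; it reports no verdict.
The state is a dict: "time_s": time; "qpos": joint angles; "joint_vel": joint speeds; "tau": joint torques, N m; "ee_pos": TCP position; "eef_rot": TCP orientation; "force": force on the tool from outside, world axes, zero at the start; "moment": the same for the moment, N m; "grip_width": finger opening in m.
Only numpy, scipy, OpenCV 4.12 (cv2) and the standard library are available. Lean on these libraries where they do the work, as an engineer would, in place of code of your own. Each camera call takes 0.05 s, during which the arm holds its last target. There are 200 camera calls.

## Task

The guide bush of the drilling jig has ridden up with the drill: press it down until it is fully home on the bridge plate. Then take the borescope (thin straight stem under a square grip) from the tool stand and lower its stem, upright, through the bush into the drilled blank without touching the jig, the bush or the walls of the hole, until the dark band on the stem is level with the top of the bush. Finish while still holding it there, centred and still, and leave the reamer and the other things on the bench where they are.

Things in the scene. Friction and masses are not known exactly. Their poses are not given: they have to be found in the camera images.
- jig: Drilling jig fixed to the bench, base 90 x 170 mm, 12 mm thick. Origin: centre of its underside; z up, on the axis of bush and hole. Two aluminium cheeks at y = +-46 mm carry an aluminium bridge plate, 62 x 108 mm, top face 118 mm above the bench. A vice screw with a tommy bar sticks out to y = -93 mm, at 20 to 80 mm height. Jig and stand swap sides at random.
- blank_hole (a point): Centre of the mouth of the hole drilled in the wooden blank that is clamped in the jig below the bridge plate, seen between the cheeks. The blank is 36 mm square, its top 102 mm above the bench; the hole is 18 mm wide, coaxial with the bush, 70 mm deep (bottom 32 mm above the bench).
- bush (a joint): Travel of the guide bush, straight down, in m: about 0 to 0.003 at the start (5 to 8 mm proud), 0.008 = flange fully home on the bridge plate. About 6 N of friction holds it wherever it is left; it does not spring back.
- bush_top (a point): Centre of the top face of the steel guide bush; moves with it. Round knurled flange, 47 mm wide, 8 mm thick, with an 18 mm hole right through (the flat ring of the top face is 14 mm wide). When home the top face is 126 mm above the bench. A screw head 5 mm high stands beside the flange on the bridge plate, lower than the top of the flange.
- stand: Wooden tool stand fixed to the bench, base 75 x 150 mm. Origin: centre of its underside. Its top board, 60 x 146 mm, top face 126 mm above the bench, has two 15 mm holes at y = -37 and +37 mm in its own frame; borescope and reamer hang in them by their handles, either in either hole.
- borescope: Rigid borescope, 167 mm long, about 0.16 kg, hanging upright and loose in the stand. Origin: centre of the lens face, the lower end of the stem; z up along the stem. Steel stem 8 mm thick up to 105 mm (a 12 mm ferrule on its last 6 mm), grip 26 mm square in x and y from 105 to 155 mm, round rubber eyecup 23 mm wide up to 167 mm. Origin 21 mm above the bench at the start.
- scope_grip (a point): Centre of the borescope's square grip, 132 mm above its lens face; its x and y axes are square to the faces of the grip.
- scope_band (a point): Middle of the dark band on the borescope's stem, 62 mm above its lens face; the band is 8 mm high.
- reamer: Loose hand reamer hanging in the other hole of the stand, 145 mm long, its top 166 mm above the bench: tapered steel blade with a pear-shaped turned wooden handle, 29 mm in diameter, and a brass ferrule. To be left alone. Origin: lower end of the blade, z up.
- pencil: Loose hexagonal pencil, 135 mm long along its y, lying 75 to 85 mm from the jig's axis on the jig's -x side. To be left alone. Origin: centre of the underside.
- spare_blank: Loose square wooden blank, 27 x 120 x 27 mm, lying beside the jig on its +x side. To be left alone. Origin: centre of the underside.
- collet: Loose steel collet, 25 mm in diameter, 40 mm high, standing beside the tool stand on its +x side. To be left alone. Origin: centre of the underside.
Not all that is in view belongs to the job. What is shaped like the borescope but green or purple is not meant.

How it is judged:
On the way, in this order (a step that is already met when the one before it is completed fails the run):
1. the guide bush is pressed fully home on the bridge plate (value of joint bush above 0.007 m), for 0.2 s.
2. the borescope is out of the stand, held with its lens end above the top of the bush (z of borescope in the frame of bush_top above 0.003 m and contact force between the fingers and borescope above 1 N), for 0.1 s.
At the end, for the whole second after the job is handed in: The bush is home (within 1 mm); the borescope is held by the fingers alone, still, upright within 4 degrees, touching neither bush nor blank, its band centred in the bush within 3 mm and level with its top face within 6 mm, and its lens end within 3.5 mm of the hole's axis (value of joint bush above 0.007 m and horizontal distance between scope_band and bush_top below 0.003 m and horizontal distance between borescope and bush_top below 0.0035 m and z of scope_band in the frame of bush_top between -0.006 and 0.006 m and angle between borescope's own z axis and vertical below 0.07 rad and contact force between the fingers and borescope above 1 N and contact force between borescope and jig below 0.2 N and linear speed of borescope below 0.015 m/s); the arm keeps its last pose, push and grip.
It fails at once if the borescope touches the jig, the bush or the drilled blank (contact force between borescope and jig above 0.5 N).
It fails at once if the reamer is moved (distance of reamer from where it was at the start of the episode above 0.02 m).
It fails at once if the pencil, the spare blank or the collet is moved (distance of any of pencil, spare_blank, collet from where it was at the start of the episode above 0.02 m).
It also fails if it takes over 64 s, if anything falls off the work surface, if the arm or the gripper's body presses on something with over 40 N, if the wrist force passes 120 N, or if a joint passes its speed limit or range.

## Working session

There is one attempt and no reset: what is moved stays moved. The work goes in short steps, Python scripts to look and compute and a shell command to move; the robot and the scene stay as the last step left them, time stands still between calls to the robot, and variables do not carry over. Pictures are saved under pics/ and viewed, about 8 in all and at most 12, crops included, and the job is handed in when it is done.

```bash
mkdir -p pics; cat > h.py <<'E'
import numpy as np, cv2
from station import ctrl
from scipy.spatial.transform import Rotation as Ro
def snap(name,fn):
    o=ctrl.get_obs(); c=ctrl.camera(name)
    if name=="wrist":
        T=np.eye(4); T[:3,:3]=Ro.from_euler('xyz',o['eef_rot']).as_matrix(); T[:3,3]=o['ee_pos']
        M=T@np.array(c['tool_from_camera'])
    else:
        M=np.eye(4); R=np.array(c['R']); M[:3,:3]=R.T; M[:3,3]=-R.T@np.array(c['t'])
    cv2.imwrite(f'pics/{fn}.png',c['pixels'][:,:,::-1])
    np.savez(f'pics/{fn}.npz',p=c['pixels'],d=c['depth'],M=M,k=[c['fx'],c['fy'],c['cx'],c['cy']])
    return o
def load(fn): return np.load(f'pics/{fn}.npz')
def pt(s,u,v,z=None,d=None):
    fx,fy,cx,cy=s['k']; M=s['M']; r=np.array([(u-cx)/fx,(v-cy)/fy,1.])
    if z is not None:
        w=M[:3,:3]@r; d=(z-M[2,3])/w[2]
    elif d is None: d=s['d'][int(v),int(u)]
    return M[:3,:3]@(r*d)+M[:3,3]
def cloud(s):
    fx,fy,cx,cy=s['k']; v,u=np.mgrid[:400,:640]; d=s['d']
    P=np.stack([(u-cx)/fx*d,(v-cy)/fy*d,d],-1)@s['M'][:3,:3].T+s['M'][:3,3]
    P[d==0]=np.nan; return P
def crop(fn,u0,v0,u1,v1,out,f=None):
    i=cv2.imread(f'pics/{fn}.png')[v0:v1,u0:u1]; f=f or min(800/(u1-u0),600/(v1-v0))
    cv2.imwrite(f'pics/{out}.png',cv2.resize(i,None,fx=f,fy=f,interpolation=cv2.INTER_CUBIC)); print('scale',f)
E
python3 - <<'E'
from h import *
o=snap('top','t0'); snap('scene','s0'); print(o)
a=cv2.imread('pics/t0.png');print(load('t0')['M'],load('t0')['k'])
E
```

```text
{'time_s': 0.0, 'qpos': array([-1.31558476e+00,  3.00441599e-01,  1.52154206e+00, -4.52961476e-07,
        1.32071014e+00, -6.65660382e-02]), 'joint_vel': array([ 8.58110391e-04, -3.03067329e-04, -1.49380164e-03, -1.32200938e-03,
        6.14971903e-05,  1.09505947e-03]), 'tau': array([-1.40032909e-03, -5.31808019e+01, -3.52734518e+01,  7.07320590e-02,
        2.44048942e-02, -1.07267044e-04]), 'ee_pos': array([ 0.17389649, -0.52154491,  0.22391901]), 'eef_rot': array([-3.14049391e+00, -7.28072789e-05,  3.21777673e-01]), 'force': array([-0.15566617,  0.19343474,  0.70312587]), 'moment': array([-0.02374162,  0.01268939,  0.01791293]), 'grip_width': 0.09395756748935306}
[[-0.01321537 -0.99324533  0.11527822  0.44876376]
 [-0.99982891  0.01461838  0.01133365  0.03378513]
 [-0.01294228 -0.11510872 -0.99326858  0.99275363]
 [ 0.          0.          0.          1.        ]] [447.43007047 447.43007047 313.92072973 204.99718302]
```

View pics/t0.png

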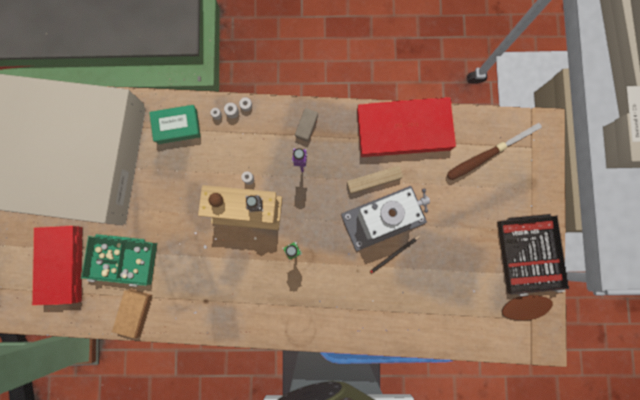

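View pics/s0.png

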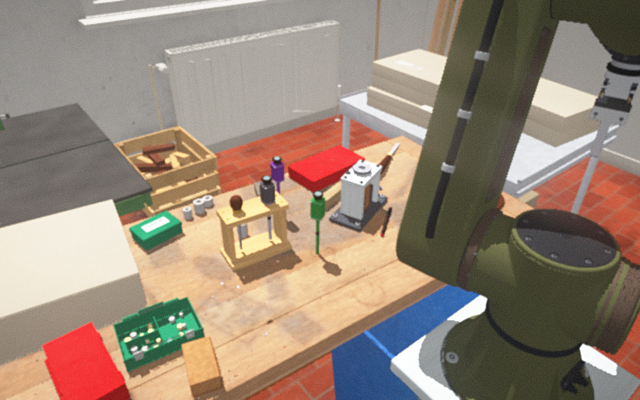

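```bash
python3 - <<'E'
from h import *
s=load('t0');P=cloud(s)
for n,(u,v),z in [('bush',(392.5,212.5),.132),('scope',(254,203),.188),('reamer',(216,200),.166),('purple',(299,157),None),('green',(292,251),None),('collet',(247,178),.04)]:
    print(n,pt(s,u,v,z).round(4), P[v.__int__()-1:int(v)+2,int(u)-1:int(u)+2,2].round(3).ravel())
a=cv2.imread('pics/t0.png')
i=cv2.resize(a[165:250,185:285],None,fx=5.5,fy=5.5,interpolation=2); j=cv2.resize(a[180:260,340:435],None,fx=5.5,fy=5.5,interpolation=2)
i=i[:440,:400]; j=j[:440,:400]
# full: stack side by side
i=cv2.resize(a[165:250,190:285],(400,358),interpolation=2); j=cv2.resize(a[175:260,343:438],(400,358),interpolation=2)
cv2.imwrite('pics/c0.png',np.hstack([i,j]))
E
```

```text
bush [ 0.5319 -0.1077  0.132 ] [0.079 0.086 0.095 0.073 0.082 0.087 0.067 0.08  0.087]
scope [0.5474 0.1517 0.188 ] [0.188 0.188 0.188 0.186 0.187 0.185 0.19  0.188 0.187]
reamer [0.5568 0.226  0.166 ] [0.167 0.165 0.163 0.165 0.164 0.163 0.164 0.166 0.163]
purple [0.6356 0.07   0.1686] [0.167 0.165 0.165 0.165 0.169 0.166 0.165 0.165 0.169]
green [0.4601 0.0847 0.1655] [0.169 0.167 0.169 0.167 0.166 0.168 0.165 0.165 0.166]
collet [0.6203 0.1886 0.04  ] [ 0.011    nan  0.001  0.006 -0.     0.042  0.041  0.04   0.038]
```

View pics/c0.png

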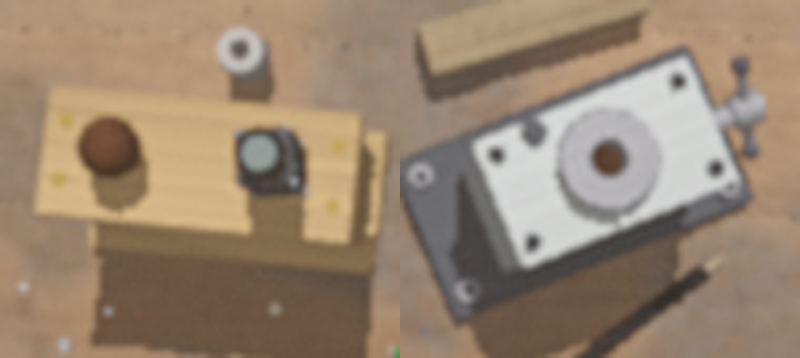

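The candidates for the borescope are the dark square grip at (254,203) in the stand, the green one at (292,251) and the purple one at (299,157). The reamer is at (216,200). I choose the dark grip at (254,203): the crop shows it square and dark with an eyecup, and its top measures 188 mm high as expected. The jig and bush are at (392,213). I'll move over the bush first.

```bash

python3 -m creep '{"translation":[[180,207,60],[180,207,60],[180,207,60],[180,207,60],[180,207,60]],"yaw":[0.6,0.6,0.6,0.6,0.6],"gripper":[200,200,200,200,200]}'
python3 -m creep '{"translation":[[180,207,20],[180,207,20],[180,207,20],[180,207,20],[180,207,20]],"yaw":[0.7,0.7,0.7,0.7,0.7],"gripper":[200,200,200,200,200]}'
python3 - <<'E'
from h import *
print(ctrl.get_obs())
E
```

```text
time_s: 0.52
ee_pos: [0.3082, -0.3663, 0.2688]
eef_rot: [-3.14, -0.0, 0.928]
force: [0.7, -0.5, 0.1]
grip_width: 0.0638
time_s: 0.93
ee_pos: [0.4443, -0.209, 0.2839]
eef_rot: [-3.14, -0.0, 1.553]
force: [0.4, -1.8, 0.0]
grip_width: 0.0307
{'time_s': 0.9333, 'qpos': array([-5.14072294e-01,  1.26314695e-01,  1.59248847e+00, -5.25700100e-04,
        1.42411419e+00, -4.96113765e-01]), 'joint_vel': array([ 1.01017072e+00,  2.57130859e-01, -3.68922658e-01,  6.55489344e-04,
        1.08717170e-01, -4.82814781e-01]), 'tau': array([-6.96320012e+00, -4.79970789e+01, -3.32158256e+01,  1.21690705e-01,
       -3.95958137e-02,  1.06371559e+00]), 'ee_pos': array([ 0.44432403, -0.20903503,  0.28394126]), 'eef_rot': array([-3.14018014e+00, -1.73315438e-04,  1.55291485e+00]), 'force': array([ 0.35723246, -1.79325887,  0.04314787]), 'moment': array([-0.06417239, -0.05140637,  0.01397445]), 'grip_width': 0.030700386673783938}
```

```bash

python3 -m creep '{"translation":[[88,101,0],[88,101,0],[88,101,0],[88,101,0],[88,101,0]],"yaw":[0,0,0,0,0],"gripper":[200,200,200,200,200]}'
python3 -m creep '{"translation":[[0,0,0],[0,0,0],[0,0,0]],"yaw":[0,0,0],"gripper":[200,200,200]}'
python3 - <<'E'
from h import *
snap('wrist','w0');s=load('w0');print(s['M'].round(3),s['k'])
E
```

```text
time_s: 1.35
ee_pos: [0.5334, -0.1058, 0.2831]
eef_rot: [-3.139, -0.001, 1.556]
force: [0.1, -1.0, -0.1]
grip_width: 0.0203
time_s: 1.6
ee_pos: [0.5327, -0.1069, 0.2831]
eef_rot: [-3.139, -0.001, 1.555]
force: [0.4, 0.1, 0.1]
grip_width: 0.0205
[[ 1.    -0.015 -0.007  0.534]
 [-0.017 -0.969 -0.248 -0.035]
 [-0.003  0.248 -0.969  0.442]
 [ 0.     0.     0.     1.   ]] [301.37067539 301.37067539 318.34280256 193.0867277 ]
```

View pics/w0.png

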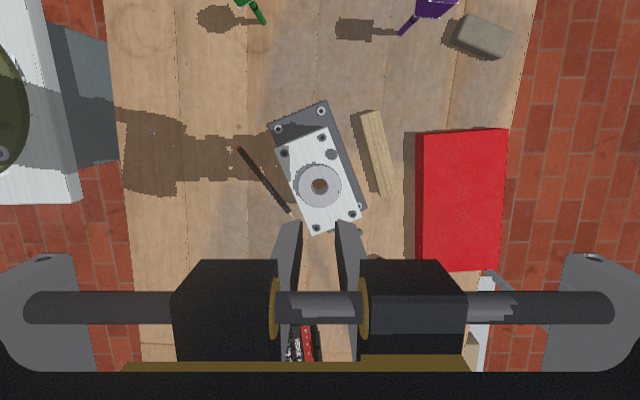

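```bash
cat >> h.py <<'E'
def bush(fn,c=(.532,-.108)):
    s=load(fn);P=cloud(s)
    m=(P[...,2]>.1245)&(P[...,2]<.14)&(np.hypot(P[...,0]-c[0],P[...,1]-c[1])<.035)
    zt=np.median(P[...,2][m]); m&=abs(P[...,2]-zt)<.004
    m=cv2.morphologyEx(m.astype(np.uint8),cv2.MORPH_OPEN,np.ones((3,3)))
    cs,_=cv2.findContours(m,cv2.RETR_CCOMP,cv2.CHAIN_APPROX_NONE)
    cs=sorted(cs,key=cv2.contourArea)[::-1]
    for k in cs[:2]:
        if len(k)>5:
            e=cv2.fitEllipse(k); q=pt(s,*e[0],zt); print('ellipse px',np.round(e[0],1),np.round(e[1],1),'world',q.round(4),'diam mm',1000*e[1][1]*abs(np.linalg.norm(q-s['M'][:3,3]))/s['k'][0])
    return zt
E
python3 - <<'E'
from h import *
print(bush('w0')); print(bush('t0'))
crop('w0',255,95,385,240,'c1',4)
E
```

```text
ellipse px [319. 186.] [42.2 42.8] world [ 0.5329 -0.1072  0.13  ] diam mm 45.50309049182034
ellipse px [318.9 186.1] [16.5 17.6] world [ 0.5328 -0.1074  0.13  ] diam mm 18.677248182890985
0.12995582661754007
ellipse px [391.8 211.9] [22.4 23.8] world [ 0.5333 -0.1067  0.1301] diam mm 46.628256635033864
ellipse px [392.1 211.9] [ 9.8 11. ] world [ 0.5333 -0.1074  0.1301] diam mm 21.572045301990705
0.1301301911598975
scale 4
```

View pics/c1.png

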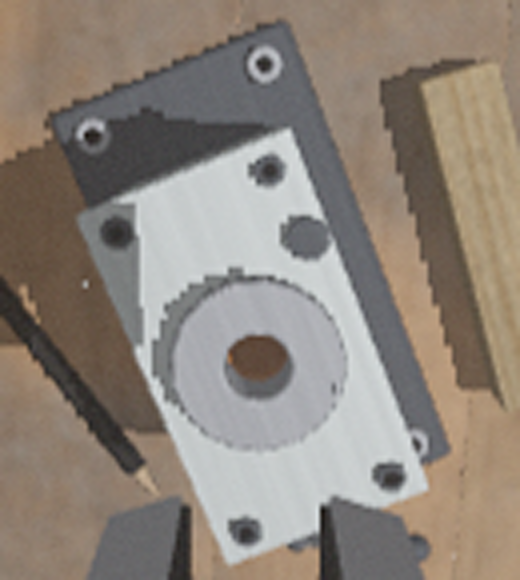

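The bush is at (0.533, -0.107) from both the wrist and top views, and the TCP is already over it. The fingers are 20 mm apart, so they will straddle the hole and press on the ring.

```bash

python3 -m creep '{"translation":[[0,0,-35],[0,0,-70],[0,0,-105],[0,0,-122],[0,0,-122]],"yaw":[0,0,0,0,0],"gripper":[200,200,200,200,200]}'
python3 -m creep '{"translation":[[0,0,-3],[0,0,-6],[0,0,-9],[0,0,-12],[0,0,-14]],"yaw":[0,0,0,0,0],"gripper":[200,200,200,200,200]}'
python3 -m creep '{"translation":[[0,0,-1],[0,0,-1],[0,0,-1]],"yaw":[0,0,0],"gripper":[200,200,200]}'
```

```text
time_s: 2.07
ee_pos: [0.5308, -0.1074, 0.1577]
eef_rot: [-3.133, -0.002, 1.554]
force: [-0.3, -0.1, -0.4]
grip_width: 0.0205
time_s: 2.48
ee_pos: [0.5313, -0.1078, 0.145]
eef_rot: [-3.135, -0.001, 1.553]
force: [-7.1, -0.2, 28.7]
grip_width: 0.0199
time_s: 2.73
ee_pos: [0.5318, -0.108, 0.1452]
eef_rot: [-3.137, -0.0, 1.553]
force: [-2.0, -0.4, 7.5]
grip_width: 0.0206
```

```bash

python3 -m creep '{"translation":[[0,0,30],[0,0,70],[0,0,110],[0,0,140],[0,0,140]],"yaw":[0,0,0,0,0],"gripper":[200,200,200,200,200]}'
python3 - <<'E'
from h import *
snap('wrist','w1');print(bush('w1'))
E
python3 -m creep '{"translation":[[2,40,10],[5,80,10],[8,120,10],[10,160,10],[13,200,10]],"yaw":[0,0,0,0,0],"gripper":[90,90,90,90,90]}'
python3 -m creep '{"translation":[[4,70,0],[4,70,0],[4,70,0],[4,70,0],[4,70,0]],"yaw":[0,0,0,0,0],"gripper":[90,90,90,90,90]}'
python3 - <<'E'
from h import *
o=snap('wrist','w2');print(o['ee_pos'],o['eef_rot'])
s=load('w2');M=np.linalg.inv(s['M']);q=M@[.5474,.1517,.19,1];u=s['k'][0]*q[0]/q[2]+s['k'][2];v=s['k'][1]*q[1]/q[2]+s['k'][3];print(u,v)
u,v=int(u),int(v);crop('w2',max(u-80,0),max(v-80,0),u+80,v+60,'c2',5)
E
```

```text
time_s: 3.15
ee_pos: [0.5332, -0.1084, 0.2923]
eef_rot: [3.136, 0.002, 1.554]
force: [-0.0, 0.5, 0.6]
grip_width: 0.0202
ellipse px [310.2 194. ] [ 6.6 19.9] world [ 0.5247 -0.1214  0.1252] diam mm 22.213673064600027
ellipse px [330.8 181.4] [ 7.8 11. ] world [ 0.5479 -0.1075  0.1252] diam mm 12.167069547796563
0.1251965149548804
time_s: 3.62
ee_pos: [0.5451, 0.0936, 0.2978]
eef_rot: [3.141, 0.001, 1.553]
force: [1.1, -0.9, -0.4]
grip_width: 0.05
time_s: 4.03
ee_pos: [0.549, 0.1632, 0.2969]
eef_rot: [-3.141, 0.002, 1.553]
force: [-0.3, -0.4, 0.8]
grip_width: 0.0603
[0.54896208 0.16316144 0.29693222] [-3.14144729e+00  1.79445979e-03  1.55331555e+00]
317.04389956528735 208.77700812673655
scale 5
```

View pics/c2.png

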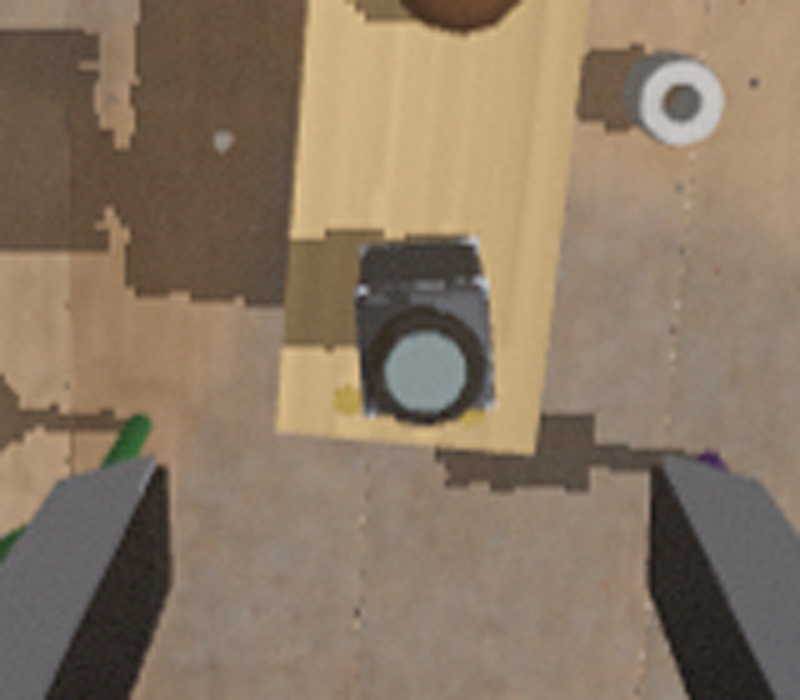

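```bash
python3 - <<'E'
from h import *
s=load('w2')
f=lambda x,y,z:pt(s,237+x/5,128+y/5,z)
C=[f(*c,.176) for c in [(357,292),(490,280),(497,406),(367,416)]]
print(np.round(C,4)); print('centre',np.mean(C,0),'eyecup',f(426,369,.188))
for a,b in [(0,1),(3,2),(3,0),(2,1)]:
    d=C[b]-C[a]; print(np.hypot(*d[:2]),np.degrees(np.arctan2(d[1],d[0])))
P=cloud(s); m=(P[...,2]>.17)&(P[...,2]<.2)&(np.hypot(P[...,0]-.547,P[...,1]-.152)<.03)
print(m.sum(),np.nanmedian(P[m],0), cv2.minAreaRect((P[m][:,:2]*1000).astype(np.float32)))
k=(P[...,2]>.182)&m; print(np.median(P[k],0),cv2.minEnclosingCircle((P[k][:,:2]*1000).astype(np.float32)))
E
```

```text
[[0.5394 0.1698 0.176 ]
 [0.5648 0.1717 0.176 ]
 [0.5661 0.1465 0.176 ]
 [0.5407 0.1449 0.176 ]]
centre [0.5527679  0.15823448 0.176     ] eyecup [0.55227928 0.15774051 0.188     ]
0.025450003845757917 4.245300258381061
0.025388539606024767 3.5676209456173043
0.024879189808764322 92.97453415456131
0.025180863902988664 92.84582749406192
732 [0.55198163 0.16037294 0.18641966] ((551.8941650390625, 157.154296875), (26.340192794799805, 26.180253982543945), 3.0097858905792236)
[0.55200945 0.15782887 0.18718935] ((551.953369140625, 157.2652130126953), 11.334375381469727)
```

```bash

python3 -m creep '{"translation":[[3,-5.5,0],[3,-5.5,-25],[3,-5.5,-55],[3,-5.5,-85],[3,-5.5,-85]],"yaw":[0.075,0.075,0.075,0.075,0.075],"gripper":[90,90,90,90,90]}'
python3 -m creep '{"translation":[[0,0,-15],[0,0,-30],[0,0,-45],[0,0,-54],[0,0,-54]],"yaw":[0,0,0,0,0],"gripper":[90,90,90,90,90]}'
python3 -m creep '{"translation":[[0,0,0],[0,0,0]],"yaw":[0,0],"gripper":[90,90]}'
```

```text
time_s: 4.5
ee_pos: [0.5502, 0.1554, 0.2068]
eef_rot: [-3.134, 0.003, 1.626]
force: [-0.7, -0.9, -1.4]
grip_width: 0.0613
time_s: 4.92
ee_pos: [0.5501, 0.1547, 0.1523]
eef_rot: [-3.132, 0.003, 1.625]
force: [0.3, 0.3, -0.2]
grip_width: 0.0608
time_s: 5.08
ee_pos: [0.5506, 0.1544, 0.1536]
eef_rot: [-3.134, 0.003, 1.624]
force: [-0.7, 0.5, 0.9]
grip_width: 0.0609
```

```bash

python3 -m creep '{"translation":[[1.5,3,2],[1.5,3,2],[1.5,3,2]],"yaw":[0,0,0],"gripper":[90,90,90]}'
python3 -m creep '{"translation":[[0,0,0],[0,0,0],[0,0,0],[0,0,0],[0,0,0]],"yaw":[0,0,0,0,0],"gripper":[200,200,200,200,200]}' 25
python3 -m creep '{"translation":[[0,0,0],[0,0,0],[0,0,0]],"yaw":[0,0,0],"gripper":[200,200,200]}'
```

```text
time_s: 5.33
ee_pos: [0.5525, 0.1577, 0.1564]
eef_rot: [-3.135, 0.003, 1.624]
force: [0.2, 0.1, -0.2]
grip_width: 0.0609
time_s: 5.75
ee_pos: [0.5525, 0.1576, 0.1564]
eef_rot: [-3.135, 0.003, 1.624]
force: [-0.0, -0.1, -0.5]
grip_width: 0.0308
time_s: 6.0
ee_pos: [0.5524, 0.1576, 0.1564]
eef_rot: [-3.135, 0.003, 1.624]
force: [-0.8, -0.3, -0.2]
grip_width: 0.0261
```

```bash

python3 -m creep '{"translation":[[0,0,10],[0,0,30],[0,0,50],[0,0,70],[0,0,90]],"yaw":[0,0,0,0,0],"gripper":[200,200,200,200,200]}' 30
python3 -m creep '{"translation":[[0,0,20],[0,0,45],[0,0,65],[0,0,68],[0,0,68]],"yaw":[0,0,0,0,0],"gripper":[200,200,200,200,200]}'
python3 -m creep '{"translation":[[0,0,0],[0,0,0],[0,0,0],[0,0,0]],"yaw":[0,0,0,0],"gripper":[200,200,200,200]}'
python3 - <<'E'
from h import *
snap('scene','s1'); crop('s1',200,60,420,280,'c3',2.7)
E
```

```text
time_s: 6.42
ee_pos: [0.5523, 0.1576, 0.248]
eef_rot: [-3.135, 0.003, 1.624]
force: [-0.5, 0.7, -0.5]
grip_width: 0.0259
time_s: 6.83
ee_pos: [0.5524, 0.1576, 0.317]
eef_rot: [-3.137, 0.003, 1.624]
force: [-0.7, 0.5, -2.7]
grip_width: 0.026
time_s: 7.17
ee_pos: [0.5523, 0.1576, 0.3161]
eef_rot: [-3.135, 0.003, 1.624]
force: [-0.5, 0.6, -2.2]
grip_width: 0.0261
scale 2.7
```

View pics/c3.png

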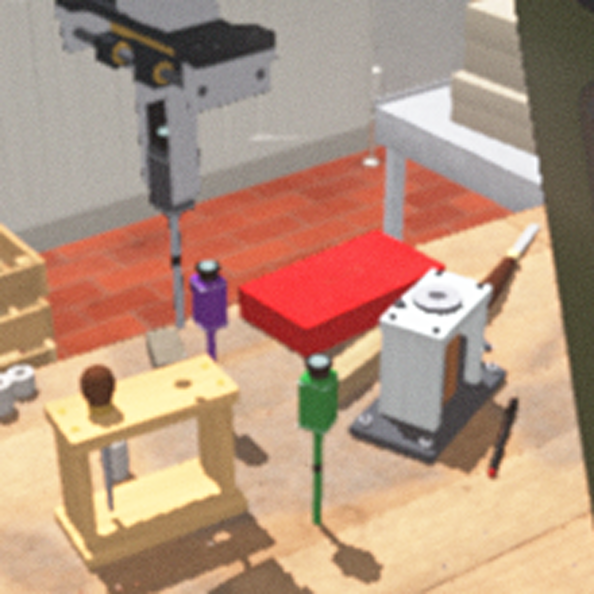

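The borescope is held upright clear of the stand; the reamer is still in place at (98,385) in the crop. Next I carry it over the jig.

```bash

python3 -m creep '{"translation":[[-2,-25,0],[-5,-55,0],[-7,-85,0],[-9,-115,0],[-11,-140,0]],"yaw":[0,0,0,0,0],"gripper":[200,200,200,200,200]}'
python3 -m creep '{"translation":[[-2,-30,0],[-4,-60,0],[-6,-90,0],[-8,-115,0],[-8,-122,0]],"yaw":[0,0,0,0,0],"gripper":[200,200,200,200,200]}'
python3 -m creep '{"translation":[[0,0,0],[0,0,0],[0,0,0],[0,0,0]],"yaw":[0,0,0,0],"gripper":[200,200,200,200]}'
python3 - <<'E'
from h import *
o=snap('wrist','w3'); print(o['ee_pos'],o['eef_rot'],o['force']); snap('scene','s2'); print(bush('s2'))
crop('w3',240,60,400,270,'c4',2.8)
a=cv2.imread('pics/w3.png')[100:270,250:390]; b=cv2.imread('pics/s2.png')[95:235,295:435]
cv2.imwrite('pics/c4.png',np.hstack([cv2.resize(a,(420,510),interpolation=2),cv2.resize(b,(380,510),interpolation=2)]))
E
```

```text
time_s: 7.63
ee_pos: [0.5409, 0.0159, 0.3161]
eef_rot: [-3.135, 0.003, 1.624]
force: [0.8, 0.2, -1.4]
grip_width: 0.0257
time_s: 8.05
ee_pos: [0.5324, -0.1091, 0.3157]
eef_rot: [-3.135, 0.003, 1.621]
force: [0.3, 1.2, -0.9]
grip_width: 0.0259
time_s: 8.38
ee_pos: [0.5326, -0.108, 0.3157]
eef_rot: [-3.135, 0.003, 1.623]
force: [0.0, -0.3, -1.3]
grip_width: 0.026
[ 0.53256907 -0.1080019   0.31566911] [-3.13474914e+00  3.09858166e-03  1.62272129e+00] [ 0.04084725 -0.27679866 -1.31547872]
ellipse px [357.9 166.4] [3.  6.9] world [ 0.5463 -0.1093  0.126 ] diam mm 17.574352638845557
ellipse px [366.3 168.3] [3.3 5.8] world [ 0.5265 -0.1198  0.126 ] diam mm 14.544348852696354
0.1260293639068033
scale 2.8
```

View pics/c4.png

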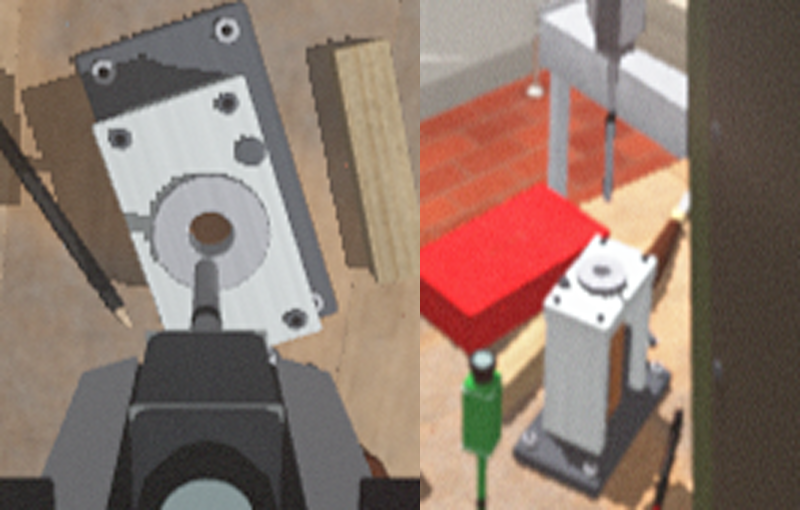

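```bash
cat >> h.py <<'E'
from scipy.optimize import least_squares
def stem(fn,tcp,zb,zt,r=.004):
    s=load(fn);P=cloud(s).reshape(-1,3)
    m=(P[:,2]>zb)&(P[:,2]<zt)&(np.hypot(P[:,0]-tcp[0],P[:,1]-tcp[1])<.014); Q=P[m]; zm=(zb+zt)/2
    def f(x):
        return np.hypot(Q[:,0]-x[0]-x[2]*(Q[:,2]-zm),Q[:,1]-x[1]-x[3]*(Q[:,2]-zm))-r
    c=s['M'][:3,3]; d=(np.array(tcp[:2])-c[:2]); d/=np.hypot(*d)
    x0=np.r_[np.median(Q[:,:2],0)+d*.004,0,0]
    x=least_squares(f,x0,loss='soft_l1',f_scale=.001).x
    print(fn,len(Q),'axis mid',x[:2].round(4),'slope',x[2:].round(4),'rms',np.sqrt(np.mean(f(x)**2)).round(5),'at lens',(x[:2]+x[2:]*(tcp[2]-.1354-zm)).round(4),'at band',(x[:2]+x[2:]*(tcp[2]-.0734-zm)).round(4))
def ring(fn,c=(.533,-.107),z=.126):
    s=load(fn);P=cloud(s); p=s['p'].astype(int)
    m=((abs(P[...,2]-z)<.004)&(np.hypot(P[...,0]-c[0],P[...,1]-c[1])<.034)).astype(np.uint8)
    cs,_=cv2.findContours(m,cv2.RETR_EXTERNAL,cv2.CHAIN_APPROX_NONE); k=max(cs,key=cv2.contourArea)[:,0]
    W=np.array([pt(s,u,v,z)[:2] for u,v in k])
    x=least_squares(lambda x:np.hypot(W[:,0]-x[0],W[:,1]-x[1])-.0232,c,loss='soft_l1',f_scale=.0007).x
    e=np.hypot(*(W-x).T)-.0232; print(fn,'ring',x.round(4),'n',len(W),'med abs',np.median(abs(e)).round(5))
E
python3 - <<'E'
from h import *
t=[.5326,-.108,.3157]
stem('w3',t,.187,.275); stem('s2',t,.187,.275); ring('w0',z=.131); ring('t0',z=.131); ring('w3'); ring('s2'); 
# wrist image row of stem edges
s=load('w3');P=cloud(s);print(P[185:206:2,318].round(4))
E
```

```text
w3 189 axis mid [ 0.532  -0.1086] slope [0.0063 0.0033] rms 0.00018 at lens [ 0.5316 -0.1088] at band [ 0.532  -0.1086]
s2 116 axis mid [ 0.5298 -0.1075] slope [-0.0294  0.0308] rms 0.00144 at lens [ 0.5313 -0.1091] at band [ 0.5295 -0.1072]
w0 ring [ 0.5328 -0.1075] n 125 med abs 0.00033
t0 ring [ 0.5336 -0.1068] n 70 med abs 0.00061
w3 ring [ 0.5328 -0.1071] n 129 med abs 0.00058
s2 ring [ 0.5297 -0.105 ] n 42 med abs 0.00107
[[ 0.5312 -0.1167  0.1244]
 [ 0.531  -0.1045  0.1858]
 [ 0.5311 -0.1048  0.1927]
 [ 0.5312 -0.1048  0.2008]
 [ 0.5312 -0.1049  0.2075]
 [ 0.5313 -0.1049  0.2147]
 [ 0.5313 -0.1045  0.223 ]
 [ 0.5314 -0.1052  0.2269]
 [ 0.5314 -0.1046  0.2351]
 [ 0.5315 -0.1045  0.2412]
 [ 0.5315 -0.1044  0.2472]]
```

```bash

python3 -m creep '{"translation":[[1,2,-5],[1,2,-15],[1,2,-25],[1,2,-35],[1,2,-38]],"yaw":[0,0,0,0,0],"gripper":[200,200,200,200,200]}'
python3 -m creep '{"translation":[[0,0,0],[0,0,0],[0,0,0],[0,0,0]],"yaw":[0,0,0,0],"gripper":[200,200,200,200]}'
python3 - <<'E'
from h import *
o=snap('wrist','w4'); t=o['ee_pos'];print(t,o['eef_rot'],o['force']); snap('scene','s3')
stem('w4',t,t[2]-.128,t[2]-.04); ring('w4');stem('s3',t,t[2]-.128,t[2]-.04)
a=cv2.imread('pics/w4.png')[130:230,280:370]; b=cv2.imread('pics/s3.png')[110:200,325:405]
cv2.imwrite('pics/c5.png',np.hstack([cv2.resize(a,(440,490),interpolation=2),cv2.resize(b,(360,490),interpolation=2)]))
E
```

```text
time_s: 8.9
ee_pos: [0.533, -0.106, 0.2752]
eef_rot: [-3.132, 0.002, 1.623]
force: [-0.8, -0.6, -1.8]
grip_width: 0.0257
time_s: 9.23
ee_pos: [0.5331, -0.1061, 0.2757]
eef_rot: [-3.133, 0.003, 1.623]
force: [0.2, -0.0, -1.7]
grip_width: 0.026
[ 0.53313682 -0.10610841  0.27567995] [-3.13270988e+00  2.55784115e-03  1.62263024e+00] [ 0.15193402 -0.0268968  -1.67704105]
w4 187 axis mid [ 0.5324 -0.1067] slope [0.0096 0.0031] rms 0.00019 at lens [ 0.5319 -0.1069] at band [ 0.5325 -0.1067]
w4 ring [ 0.5329 -0.1071] n 180 med abs 0.00063
s3 108 axis mid [ 0.5311 -0.1062] slope [0.004  0.0108] rms 0.00123 at lens [ 0.5309 -0.1068] at band [ 0.5311 -0.1061]
```

View pics/c5.png

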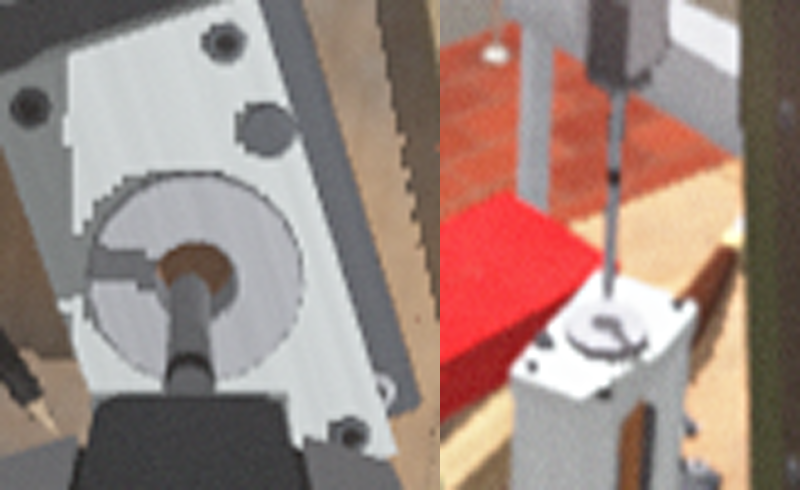

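```bash

python3 -m creep '{"translation":[[0.8,0,0],[0.8,0,-4],[0.8,0,-9],[0.8,0,-15],[0.8,0,-20]],"yaw":[0,0,0,0,0],"gripper":[200,200,200,200,200]}'
python3 -m creep '{"translation":[[0,0,-3],[0,0,-8],[0,0,-14],[0,0,-17],[0,0,-17]],"yaw":[0,0,0,0,0],"gripper":[200,200,200,200,200]}'
python3 -m creep '{"translation":[[0,0,0],[0,0,0],[0,0,0]],"yaw":[0,0,0],"gripper":[200,200,200]}'
python3 - <<'E'
from h import *
o=snap('wrist','w5'); t=o['ee_pos'];print(t,o['eef_rot'],o['force'],o['moment'])
stem('w5',t,.13,t[2]-.04); ring('w5')
E
```

```text
time_s: 9.75
ee_pos: [0.5337, -0.106, 0.2546]
eef_rot: [-3.132, 0.002, 1.623]
force: [-0.2, -0.2, -1.6]
grip_width: 0.0255
time_s: 10.17
ee_pos: [0.5335, -0.106, 0.2367]
eef_rot: [-3.131, 0.002, 1.623]
force: [-0.0, -0.5, -1.4]
grip_width: 0.0258
time_s: 10.42
ee_pos: [0.5336, -0.106, 0.237]
eef_rot: [-3.131, 0.002, 1.623]
force: [0.7, 0.2, -1.5]
grip_width: 0.0258
[ 0.53355193 -0.10599475  0.2369738 ] [-3.13105450e+00  2.03875493e-03  1.62262638e+00] [ 0.69855196  0.21839805 -1.48946119] [-0.07390911 -0.10197239  0.00440393]
w5 146 axis mid [ 0.5328 -0.1065] slope [0.0117 0.0024] rms 0.00016 at lens [ 0.532  -0.1067] at band [ 0.5328 -0.1065]
w5 ring [ 0.5328 -0.107 ] n 180 med abs 0.00088
```

```bash

python3 -m creep '{"translation":[[0.3,-0.4,-3],[0.3,-0.4,-8],[0.3,-0.4,-14],[0.3,-0.4,-20],[0.3,-0.4,-22]],"yaw":[0,0,0,0,0],"gripper":[200,200,200,200,200]}'
python3 -m creep '{"translation":[[0,0,-3],[0,0,-8],[0,0,-13],[0,0,-15.5],[0,0,-15.5]],"yaw":[0,0,0,0,0],"gripper":[200,200,200,200,200]}'
python3 -m creep '{"translation":[[0,0,0],[0,0,0],[0,0,0],[0,0,0]],"yaw":[0,0,0,0],"gripper":[200,200,200,200]}'
python3 - <<'E'
from h import *
o=snap('wrist','w6'); t=o['ee_pos'];print(t,o['eef_rot'],o['force'],o['moment'])
stem('w6',t,.13,t[2]-.035); ring('w6'); snap('scene','s4')
a=cv2.imread('pics/w6.png')[130:230,280:370]; b=cv2.imread('pics/s4.png')[120:200,325:395]
cv2.imwrite('pics/c6.png',np.hstack([cv2.resize(a,(440,490),interpolation=2),cv2.resize(b,(360,411),interpolation=2)[:490] if 0 else cv2.resize(b,(360,490),interpolation=2)]))
E
```

```text
time_s: 10.88
ee_pos: [0.5335, -0.1063, 0.2135]
eef_rot: [-3.129, 0.001, 1.623]
force: [-0.5, -0.1, -2.4]
grip_width: 0.0256
time_s: 11.3
ee_pos: [0.5333, -0.1062, 0.1973]
eef_rot: [-3.128, 0.001, 1.623]
force: [0.4, -0.2, -1.6]
grip_width: 0.026
time_s: 11.63
ee_pos: [0.5333, -0.1063, 0.1975]
eef_rot: [-3.129, 0.001, 1.623]
force: [-0.3, 0.5, -1.3]
grip_width: 0.0255
[ 0.53332685 -0.10627917  0.19752939] [-3.12887503e+00  1.33715896e-03  1.62260403e+00] [-0.28715568  0.49297966 -1.26613368] [-0.05339989 -0.041829    0.0586068 ]
w6 27 axis mid [ 0.5331 -0.1071] slope [ 0.053  -0.0135] rms 0.00018 at lens [ 0.5287 -0.1059] at band [ 0.532  -0.1068]
w6 ring [ 0.5329 -0.1076] n 190 med abs 0.0007
```

View pics/c6.png

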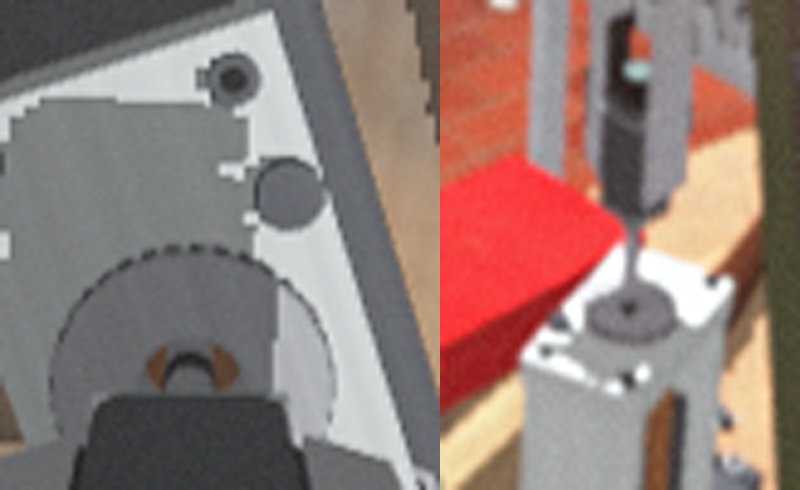

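```bash

python3 -m creep '{"translation":[[0.7,0,2],[0.7,0,2],[0.7,0,2],[0.7,0,2],[0.7,0,2]],"yaw":[0,0,0,0,0],"gripper":[200,200,200,200,200]}'
python3 -m creep '{"translation":[[0,0,0],[0,0,0],[0,0,0],[0,0,0],[0,0,0]],"yaw":[0,0,0,0,0],"gripper":[200,200,200,200,200]}'
python3 - <<'E'
from h import *
o=snap('wrist','w7'); t=o['ee_pos'];print(t,o['eef_rot'],o['force'])
s=load('w7'); q=np.linalg.inv(s['M'])@[.5329,-.1072,.126,1]; v=int(s['k'][1]*q[1]/q[2]+s['k'][3]); u=int(s['k'][0]*q[0]/q[2]+s['k'][2]);print(u,v)
ring('w7'); crop('w7',u-35,v-30,u+35,v+20,'c7',9)
E
```

```text
time_s: 12.15
ee_pos: [0.534, -0.1062, 0.1995]
eef_rot: [-3.129, 0.001, 1.623]
force: [-0.4, 0.2, -1.5]
grip_width: 0.0258
time_s: 12.57
ee_pos: [0.534, -0.1063, 0.1994]
eef_rot: [-3.129, 0.001, 1.623]
force: [0.5, 0.3, -1.2]
grip_width: 0.0259
[ 0.5339954  -0.10627088  0.19943612] [-3.12871455e+00  1.27064748e-03  1.62259143e+00] [ 0.45518988  0.27017961 -1.15960712]
318 208
w7 ring [ 0.5328 -0.1075] n 188 med abs 0.00061
scale 9
```

View pics/c7.png

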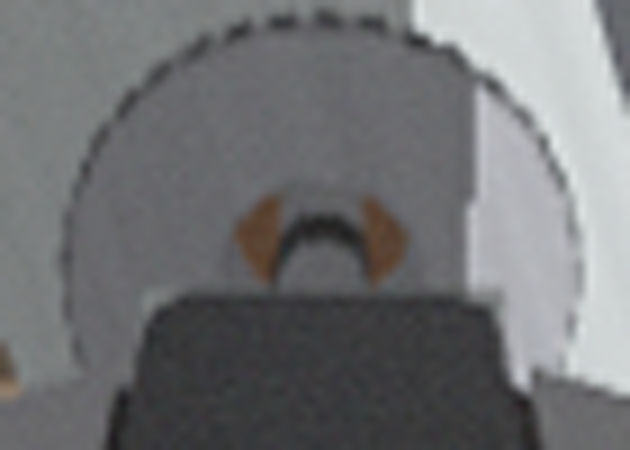

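The stem (280 to 365) is centred in the hole (233 to 408) and in the flange (68 to 580). The band sits at the bush's top face, and the force shows only the tool's weight. Handing in.

```bash
python3 -c "
from station import ctrl
print(ctrl.hand_in()); o=ctrl.get_obs(); print(o['ee_pos'],o['force'],o['grip_width'])"
```

```text
the job is handed in; nothing more can be done
None
the job is handed in; nothing more can be done
```

I pressed the bush home, took the borescope from the stand and lowered it upright into the bush. It was still held there, still and centred, when I handed the job in at about 12.6 s; the hand-in gives no verdict.

- **Bush:** the press ended on a hard stop of about 29 N with the TCP at 0.145 m. Its top then measured about 0.125–0.126 m, against 0.126 m when home.
- **Borescope position:** the last view showed the stem centred in the hole within about 1 mm. From the TCP height and the height at which I gripped it, the band is level with the bush top to about 1 mm; I did not measure it directly.
- **Tilt and contact:** the stem leaned about 0.7° at the last full-length measurement, before the final lowering. The force then was only about 1–2 N, roughly the tool's weight, so there was no sign of contact.
- **Checks that disagreed:**
  - The scene camera's fits of stem and bush were noisy, up to about 3 mm from the wrist camera's, so I relied on the wrist camera.
  - The last stem fit in the hole had too few points to use.
- **Other things on the bench:** the reamer was still in place after the lift, and I saw nothing knocked, but I did not measure the loose parts again at the end.

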